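# Unstack the stone tins into their trays

### The job

Take the stack of stone tins apart and put each tin flat in the tray of its own size: small tin in the small tray, medium in the medium, large in the large; the eye loupe is in the way in the medium tray and belongs, lens up, on its round wooden rest. Keep tins and loupe upright all the way and set them down gently, so the sorted stones do not jump, and leave the dish of stones and the tape roll alone.

Things in the scene. Friction and masses are not known exactly. Their poses are not given: they have to be found in the camera images.
- tin_large: The large of three closed round aluminium stone tins with a blank paper disc on the lid: plain upright cylinder, 64 mm diameter, 28 mm high, about 170 g. At the start it stands on the bench at the bottom of the stack (the tins are roughly concentric, within about 5 mm each). Origin: centre of its underside; z is its axis, up when right way up. Loose.
- tin_medium: The medium of three closed round aluminium stone tins with a blank paper disc on the lid: plain upright cylinder, 50 mm diameter, 28 mm high, about 110 g. At the start it stands on the large tin (the tins are roughly concentric, within about 5 mm each). Origin: centre of its underside; z is its axis, up when right way up. Loose.
- tin_small: The small of three closed round aluminium stone tins with a blank paper disc on the lid: plain upright cylinder, 36 mm diameter, 28 mm high, about 70 g. At the start it stands on the medium tin, top of the stack (the tins are roughly concentric, within about 5 mm each). Origin: centre of its underside; z is its axis, up when right way up. Loose.
- tray_large: The large of three square brown plastic trays, fixed to the bench: inside 84 by 84 mm, outside 92 by 92 mm, floor 3 mm thick, walls 4 mm thick and 10 mm high above the bench. Origin: centre of its underside, on the bench; x and y run along its sides. Empty at the start.
- tray_medium: The medium of three square brown plastic trays, fixed to the bench: inside 70 by 70 mm, outside 78 by 78 mm, floor 3 mm thick, walls 4 mm thick and 10 mm high above the bench. Origin: centre of its underside, on the bench; x and y run along its sides. The eye loupe stands in it at the start.
- tray_small: The small of three square brown plastic trays, fixed to the bench: inside 56 by 56 mm, outside 64 by 64 mm, floor 3 mm thick, walls 4 mm thick and 10 mm high above the bench. Origin: centre of its underside, on the bench; x and y run along its sides. Empty at the start.
- loupe: Black plastic eye loupe standing lens upward, about 45 g: a foot flange 34 mm diameter and 10 mm high, above it a straight round barrel 26 mm diameter up to 40 mm height. Starts standing on the floor of the medium tray, within about 12 mm of its middle. Origin: centre of its underside (the foot); z is its axis. Loose.
- rest: Round wooden loupe rest, fixed to the bench: 68 mm outside diameter, 10 mm high, with a round recess of 56 mm diameter whose floor is 4 mm above the bench. Origin: centre of its underside, on the bench. Empty at the start.
- dish: Bystander, loose: open white plastic dish of small stones, 72 mm diameter, 13 mm high. Origin: centre of its underside. Do not disturb.
- tape: Bystander, loose: cream roll of masking tape lying flat, 80 mm diameter, 24 mm high, with a 56 mm hole. Origin: centre of its underside. Do not disturb.
Not all that is in view belongs to the job. Leave any green look-alike of the rest alone.

How it is judged (in metres and radians):
At the end, for the whole second after the job is handed in: Each tin lies flat on the floor of the tray of its own size, centre within 15 mm of the tray centre, and the loupe stands foot down in the recess of the rest, within 13 mm of its centre; undersides within 3 mm of the floor, tilt under 0.1 rad, all at rest (horizontal distance between tin_large and tray_large below 0.015 m and z of tin_large in the frame of tray_large between 0 and 0.006 m and angle between each of tin_large, tin_medium, tin_small, loupe's own z axis and vertical below 0.1 rad and linear speed of each of tin_large, tin_medium, tin_small, loupe below 0.02 m/s and angular speed of each of tin_large, tin_medium, tin_small, loupe below 0.2 rad/s and horizontal distance between tin_medium and tray_medium below 0.015 m and z of tin_medium in the frame of tray_medium between 0 and 0.006 m and horizontal distance between tin_small and tray_small below 0.015 m and z of tin_small in the frame of tray_small between 0 and 0.006 m and horizontal distance between loupe and rest below 0.013 m and z of loupe in the frame of rest between 0.001 and 0.007 m); the robot touches nothing.
It fails at once if a tin or the loupe was tipped more than 35 degrees (angle between any of tin_large, tin_medium, tin_small, loupe's own z axis and vertical above 0.61 rad).
It fails at once if a tin or the loupe was dropped: it came down on its place faster than 0.6 m/s (a fall of about 20 mm) ((horizontal distance between tin_large and tray_large below 0.03 m and z of tin_large in the frame of tray_large below 0.015 m and linear speed of tin_large above 0.6 m/s) or (horizontal distance between tin_medium and tray_medium below 0.03 m and z of tin_medium in the frame of tray_medium below 0.015 m and linear speed of tin_medium above 0.6 m/s) or (horizontal distance between tin_small and tray_small below 0.03 m and z of tin_small in the frame of tray_small below 0.015 m and linear speed of tin_small above 0.6 m/s) or (horizontal distance between loupe and rest below 0.03 m and z of loupe in the frame of rest below 0.015 m and linear speed of loupe above 0.6 m/s)).
It fails at once if the dish of stones or the tape roll was moved more than 20 mm (distance of any of dish, tape from where it was at the start of the episode above 0.02 m).
It also fails if it takes over 102 s, if anything falls off the work surface, if the arm or the gripper's body presses on something with over 40 N, if the wrist force passes 120 N, or if a joint passes its speed limit or range.

### The arm

A 7-joint arm with a two-finger parallel gripper is mounted at the origin on the work surface. World frame = base frame: x ahead of the robot, y to its left, z up, the work surface at z = 0. Lengths are in m, angles in degrees, forces in N, time in s.
With the tool pointing down it reaches from about 0.4 to 0.9 m from the base axis. Payload 5.5 kg.
Tool frame: the origin (TCP) lies on the mounting face of the last link; the fingertips stand 173 mm ahead of it and the grasp point (between the pads) lies arm.grip_point_offset ahead of it (arm.grip_point_offset is the distance from the TCP to the grasp point, in m); y points along the fingers, z is the direction in which the jaws open and shut, and the axes are right-handed (so a half turn about y gives the same grasp; the last joint's range is limited). The gripper opens to 85 mm and grips with 20 to 120 N. Pads are 22 mm wide; open, the fingers measure 114 mm over their backs; the gripper's body (76 mm by 85 mm) begins 54 mm behind the grasp point. The pads swing forward as they close: fully open they stand 13 mm farther back than shut.
Start: joints at [-53.446, 28.699, -24.465, 88.831, 12.651, 65.22, -12.049], TCP at [0.238, 0.605, 0.405] pointing down, gripper open.
Joint ranges: [-164.97, 164.97], [-17.58, 116.51], [-87.97, 89.64], [11.32, 138.91], [-80.73, 260.73], [10.89, 115.49], [-147.41, 147.41]. Speed limits (degrees/s): [147.25, 147.25, 180, 180, 180, 180, 180].

### API

Orientations are given as a 3x3 rotation matrix whose columns are the frame's x, y, z axes.
In Python, from workcell import arm, planner, grab_frame, workorder gives the robot as it stands. The module is installed in compiled form; this text tells all that it offers. Calls block until the motion is done:
- arm.move_pose(position, orientation): joint-space move of the TCP to a pose.
- arm.movel(position, ori=None, max_speed=0.15, max_force=None): straight line of the TCP; ori=None keeps the orientation; max_speed is the mean speed in m/s. With max_force (N) it stops when the force on the tool has changed by that much, and returns True; else False.
- arm.movej(angles): joint-space move.
- arm.grip(opening, f_grip=None): finger opening in m; f_grip is the grip in N (None keeps the last); returns when the fingers have stopped.
- arm.wait(seconds).
- planner.ik(position, orientation): joint angles nearest the present ones, or None.
- arm.observe(): the state.
- grab_frame(name): name is "scene" or "top"; returns a dict with "img" (480x640x3 uint8, blue, green, red), "fx", "fy", "cx", "cy" (pixels), "world_to_cam" (4x4, takes a point from world to camera coordinates). Camera axes: x right, y down, z forward; pixel columns grow to the right and rows downward; lengths in m; the calibration is good to about 2 mm. A picture is of the moment at which its call begins. There is no depth.
A pose or a line that the arm cannot do raises arm.Unreachable and nothing moves.
- workorder.sign_off(): hands the job in, once; it reports no verdict.
The state is a dict: "time_s": time; "joint_pos": joint angles; "joint_velocities": joint speeds; "tau": joint torques, N m; "position": TCP position; "tcp_rot": TCP orientation; "wrist_force": force on the tool from outside, world axes, zero at the start; "wrist_torque": the same for the moment, N m; "width": finger opening in m.
Only numpy, scipy, OpenCV 4.12 (cv2) and the standard library are available. Lean on these libraries where they do the work, as an engineer would, in place of code of your own. Each camera call takes 0.05 s, during which the arm holds its last target.

## Working session

There is one attempt and no reset: what is moved stays moved. The work goes in short steps, each a Python script; the robot and the scene stay as the last script left them, time stands still between calls to the robot, and variables do not carry over. Pictures are saved under pics/ and viewed, and the job is handed in when it is done.

```bash
mkdir -p pics
python3 - <<'E'
from workcell import arm, grab_frame
import cv2
print(arm.grip_point_offset)
s=arm.observe();print(s['time_s'],s['position'],s['tcp_rot'],s['width'])
for n in('scene','top'):
    f=grab_frame(n);cv2.imwrite(f'pics/{n}0.png',f['img']);print(n,f['fx'],f['cx'],f['cy'],f['world_to_cam'])
E
```

```text
0.1547
0.0 [0.23787428 0.60453075 0.40366795] [[ 9.30580455e-01 -7.84167050e-04  3.66086605e-01]
 [-3.66087435e-01 -1.75457107e-03  9.30578805e-01]
 [-8.74042684e-05 -9.99998153e-01 -1.91984325e-03]] 0.08538856986555617
scene 595.8142227649494 319.89632759041103 241.86238522263278 [[ 0.46558838  0.88491956  0.0120347  -0.24178465]
 [ 0.49191433 -0.24746183 -0.83473525 -0.22809144]
 [-0.73569542  0.39456307 -0.55051996  1.46994777]
 [ 0.          0.          0.          1.        ]]
top 458.42929551112445 319.62001270796145 232.32901532123276 [[ 0.01529825 -0.99988005 -0.00241871 -0.02469295]
 [-0.97834571 -0.01446932 -0.2064711   0.57484647]
 [ 0.20641133  0.00552498 -0.97844971  0.98885854]
 [ 0.          0.          0.          1.        ]]
```

View pics/scene0.png

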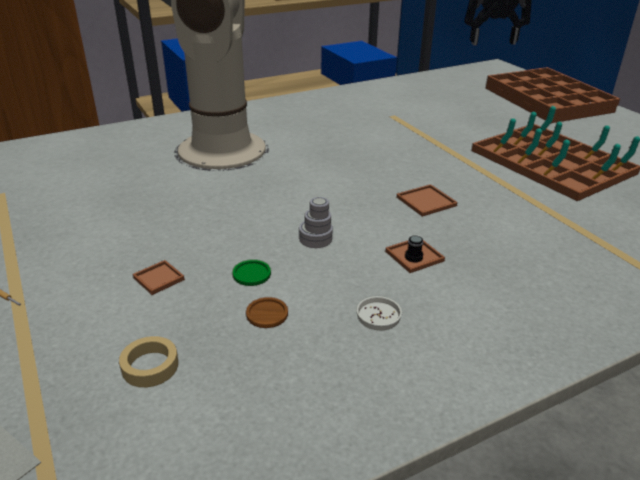

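View pics/top0.png

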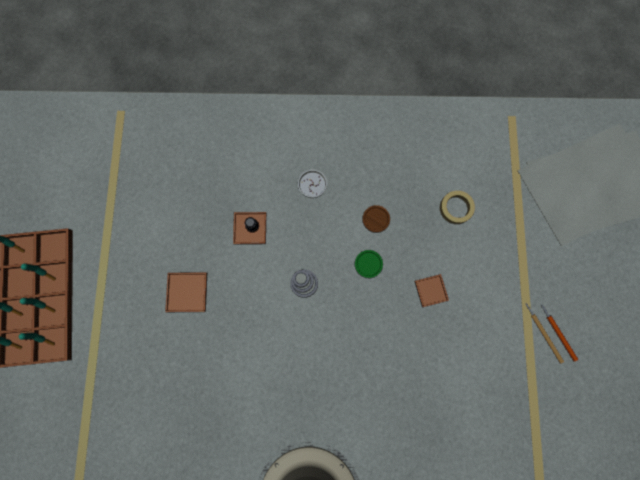

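In the top image:
- Stack at (304,283) and loupe at (251,225).
- Trays: large at (187,292), medium at (250,228), holding the loupe, and small at (431,290). The divided brown boxes at the left edge are not trays for this job.
- Rest candidates are the wooden one at (376,219) and the green look-alike at (369,264). I choose the wooden one.
- Dish at (312,184) and tape at (457,207).

Next, enlarged crops.

Run:
```python
import cv2,numpy as np
t=cv2.imread('pics/top0.png');s=cv2.imread('pics/scene0.png')
def c(im,x,y,w,h,k,step):
    o=cv2.resize(im[y:y+h,x:x+w],None,fx=k,fy=k,interpolation=cv2.INTER_CUBIC)
    o=cv2.convertScaleAbs(o,alpha=1.6)
    for a in range(0,w,step):cv2.putText(o,str(x+a),(a*k,8),0,.3,(0,255,255));cv2.line(o,(a*k,0),(a*k,h*k),(0,255,255) ,1) if 0 else cv2.line(o,(a*k,10),(a*k,15),(0,255,255),1)
    for a in range(0,h,step):cv2.putText(o,str(y+a),(0,a*k+4),0,.3,(0,255,255));cv2.line(o,(20,a*k),(25,a*k),(0,255,255),1)
    return o
A=c(t,160,262,60,60,6,10);B=c(t,220,200,60,60,6,10)
C=c(t,275,255,60,60,6,10);D=c(t,402,262,60,60,6,10)
E=c(t,346,190,60,60,6,10)
cv2.imwrite('pics/crop1.png',np.hstack([A,B]));cv2.imwrite('pics/crop2.png',np.hstack([C,D]))
cv2.imwrite('pics/crop3.png',np.hstack([E,c(s,385,220,60,60,6,10)]))
cv2.imwrite('pics/crop4.png',c(s,285,190,70,60,8,10))
```

```text
(no output)
```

View pics/crop1.png

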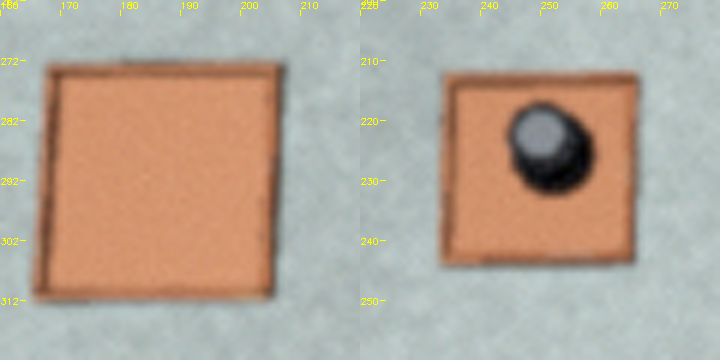

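View pics/crop2.png

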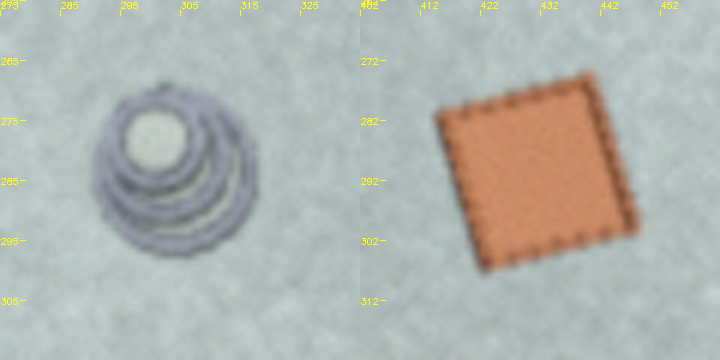

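View pics/crop3.png

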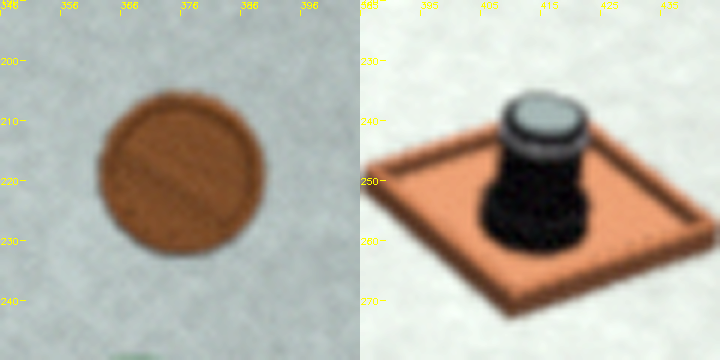

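View pics/crop4.png

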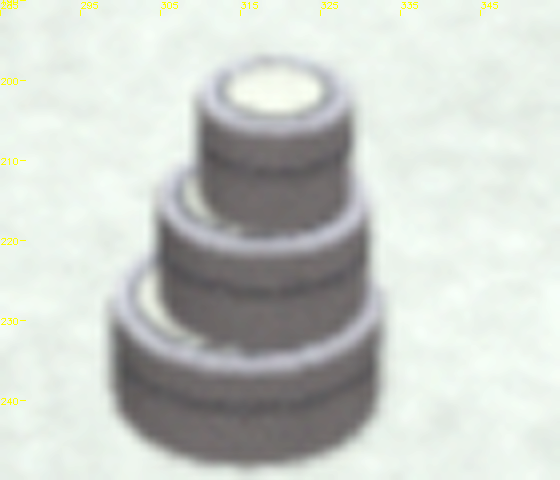

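```bash
cat > h.py <<'E'
import numpy as np,cv2
from workcell import arm,planner,grab_frame,workorder
def cal(n):
    f=grab_frame(n);return f
def pix2w(f,u,v,z):
    R=f['world_to_cam'][:3,:3];t=f['world_to_cam'][:3,3];o=-R.T@t
    d=R.T@np.array([(u-f['cx'])/f['fx'],(v-f['cy'])/f['fy'],1]);return o+d*(z-o[2])/d[2]
def proj(f,P):
    P=np.atleast_2d(P)@f['world_to_cam'][:3,:3].T+f['world_to_cam'][:3,3]
    return np.c_[f['fx']*P[:,0]/P[:,2]+f['cx'],f['fy']*P[:,1]/P[:,2]+f['cy']]
def circ(x,y,z,r):
    a=np.linspace(0,2*np.pi,60);return np.c_[x+r*np.cos(a),y+r*np.sin(a),0*a+z]
def sq(x,y,z,h,yaw):
    a=np.radians(yaw)+np.pi/4+np.arange(5)*np.pi/2;return np.c_[x+h*2**.5*np.cos(a),y+h*2**.5*np.sin(a),0*a+z]
def overlay(f,polys,box,k,fn):
    x,y,w,h=box
    o=cv2.resize(f['img'][y:y+h,x:x+w],None,fx=k,fy=k,interpolation=cv2.INTER_CUBIC);o=cv2.convertScaleAbs(o,alpha=1.5)
    for P in polys:
        p=(proj(f,P)-[x-.5,y-.5])*k; cv2.polylines(o,[np.round(p*16).astype(np.int32)],False,(0,255,255),1,cv2.LINE_AA,4)
    cv2.imwrite(fn,o)
E
python3 - <<'E'
from h import *
T=cal('top');S=cal('scene')
for n,f,u,v,z in [('trayL',T,186.6,292.2,.008),('trayM',T,250,228.2,.008),('trayS',T,431.8,290.7,.008),('loupeTop',T,250.2,222,.043),('loupeTopS',S,415.3,239,.043),('small',T,301,278.2,.084),('smallS',S,319.4,201.5,.084),('large',T,304.3,283.7,.028),('rest',T,376.3,218.8,.01),('dish',T,312.5,184,.013),('tape',T,457.5,207.5,.024)]:
    print(n,pix2w(f,u,v,z).round(4))
for a,b in[((414.8,281.2),(441.2,274)),((448.3,300.7),(422.8,307)),((414.8,281.2),(422.8,307))]:
    d=pix2w(T,*b,.01)-pix2w(T,*a,.01);print(np.linalg.norm(d),np.degrees(np.arctan2(d[1],d[0])))
E
```

```text
trayL [0.4383 0.2934 0.008 ]
trayM [0.5938 0.1521 0.008 ]
trayS [ 0.4505 -0.2803  0.008 ]
loupeTop [0.601  0.1467 0.043 ]
loupeTopS [0.6011 0.1487 0.043 ]
small [0.4669 0.023  0.084 ]
smallS [0.4686 0.0245 0.084 ]
large [0.4604 0.0176 0.028 ]
rest [ 0.6211 -0.152   0.01  ]
dish [0.7057 0.0035 0.013 ]
tape [ 0.6484 -0.3449  0.024 ]
0.06504034395925422 -74.04913578109887
0.06163514731845775 104.44744303507379
0.06188499096272089 -164.16337710614587
```

Run:
```python
from h import *
T=cal('top');S=cal('scene')
polys=[sq(.4383,.2934,.01,.046,2),sq(.5938,.1521,.01,.039,1),sq(.4505,-.2803,.01,.032,15),circ(.601,.1475,.043,.013),circ(.601,.1475,.003,.017),
circ(.4675,.0235,.084,.018),circ(.463,.021,.056,.025),circ(.4604,.0176,.028,.032),circ(.4604,.0176,.0,.032),circ(.6211,-.152,.01,.034)]
overlay(T,polys,(160,195,140,125),5,'pics/o1.png')
overlay(T,polys,(290,195,165,125),4,'pics/o2.png')
overlay(S,polys,(285,180,175,100),4,'pics/o3.png')
overlay(S,polys,(125,240,180,100),4,'pics/o4.png')
```

```text
(no output)
```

View pics/o1.png

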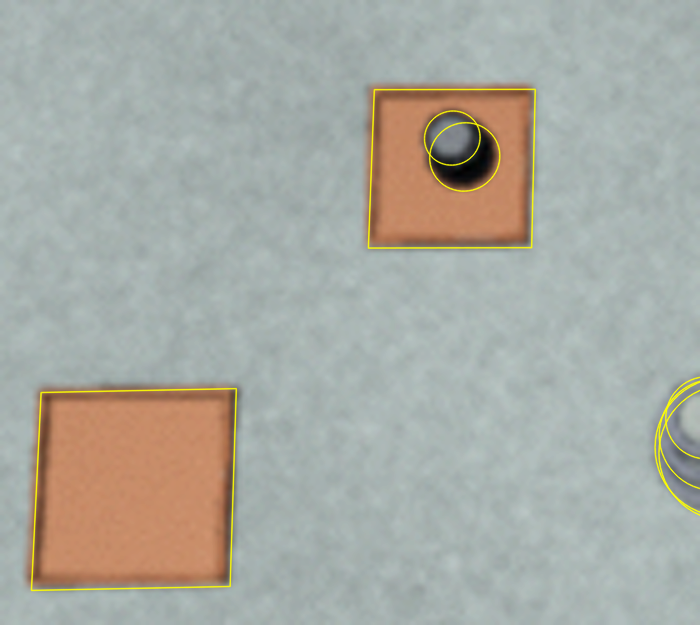

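View pics/o2.png

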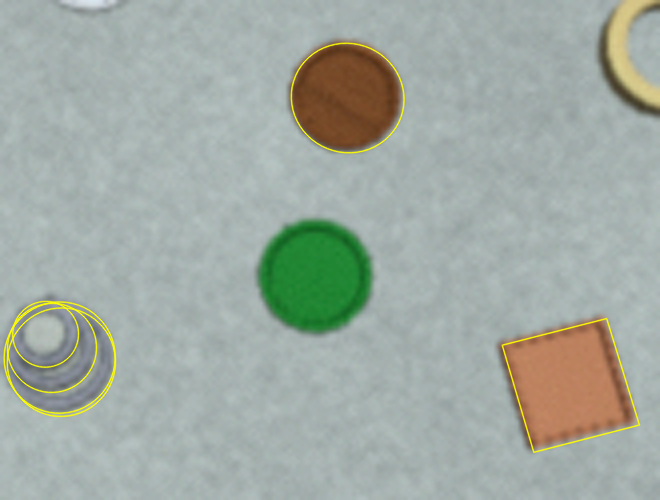

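View pics/o3.png

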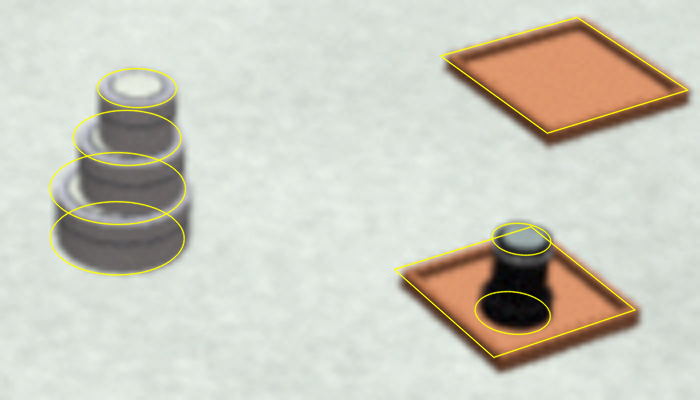

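View pics/o4.png

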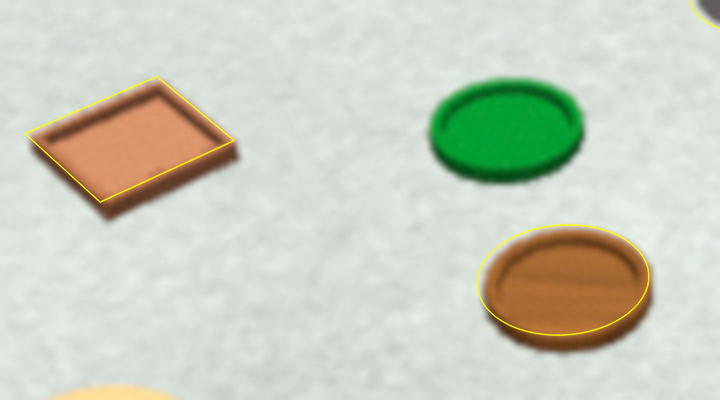

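```bash
cat >> h.py <<'E'
def ori(yaw):  # jaw direction angle from +x
    a=np.radians(yaw);z=np.array([np.cos(a),np.sin(a),0]);y=np.array([0,0,-1.]);return np.c_[np.cross(y,z),y,z]
def shift(w): return .013*(w/.085)**1.4
def tcpz(tip,w): return tip+.173-shift(w)
O={'loupe':(.601,.1485),'small':(.468,.025),'medium':(.463,.0225),'large':(.4605,.019),
'trayL':(.4383,.294),'trayM':(.5938,.153),'trayS':(.4505,-.2795),'rest':(.621,-.151)}
E
python3 - <<'E'
from h import *
for yaw in(68,90,60,45,120):
    print(yaw)
    for k,(x,y) in O.items():
        for z in(.19,.36):
            q=planner.ik([x,y,z],ori(yaw));print(k,z,None if q is None else np.round(q))
E
```

```text
68
loupe 0.19 [ -5.  40. -15. 101.  15.  41.  40.]
loupe 0.36 [ -3.  27. -17.  96.   9.  58.  44.]
small 0.19 [  2.  29.  -9. 122.   9.  29.  53.]
small 0.36 [ -2.  12.  -5. 117.   1.  51.  60.]
medium 0.19 [  2.  29.  -9. 123.   9.  29.  53.]
medium 0.36 [ -2.  11.  -5. 118.   1.  51.  61.]
large 0.19 [  2.  29.  -9. 124.   9.  28.  54.]
large 0.36 [ -2.  11.  -5. 118.   1.  51.  61.]
trayL 0.19 [-22.  34. -18. 114.  18.  34.  16.]
trayL 0.36 [-19.  19. -21. 109.   8.  54.  24.]
trayM 0.19 [ -6.  40. -15. 102.  15.  40.  39.]
trayM 0.36 [ -4.  27. -18.  97.   9.  58.  44.]
trayS 0.19 [ 25.  33.   5. 114.  -5.  33. 101.]
trayS 0.36 [  6.  19.  27. 110. -11.  53. 107.]
rest 0.19 [14. 41. -4. 98.  4. 41. 76.]
rest 0.36 [ 9. 28.  4. 94. -2. 58. 81.]
90
loupe 0.19 [ -3.  41. -18. 101.  18.  41.  60.]
loupe 0.36 [ -4.  27. -17.  96.   9.  58.  66.]
small 0.19 [  5.  29. -13. 122.  13.  30.  71.]
small 0.36 [  1.  12.  -8. 117.   2.  51.  82.]
medium 0.19 [  5.  29. -13. 123.  13.  29.  72.]
medium 0.36 [  1.  11.  -8. 118.   2.  51.  82.]
large 0.19 [  6.  29. -13. 123.  13.  29.  72.]
la
[... 2006 characters left out ...]
8. -23.  96.  13.  59.  94.]
small 0.19 [ 10.  30. -19. 122.  19.  30.  97.]
small 0.36 [  4.  12. -12. 117.   3.  51. 111.]
medium 0.19 [ 10.  30. -19. 123.  19.  30.  97.]
medium 0.36 [  4.  12. -11. 118.   3.  51. 111.]
large 0.19 [ 10.  30. -19. 123.  19.  30.  98.]
large 0.36 [  4.  11. -11. 118.   3.  51. 112.]
trayL 0.19 [-16.  35. -25. 114.  25.  36.  62.]
trayL 0.36 [-12.  20. -30. 109.  12.  54.  73.]
trayM 0.19 [ -0.  41. -23. 102.  22.  42.  86.]
trayM 0.36 [  1.  27. -23.  97.  12.  58.  93.]
trayS 0.19 [ 67.  44. -50. 113.  48.  46. 110.]
trayS 0.36 [ 77.  31. -62. 108.  31.  61. 122.]
rest 0.19 [ 21.  41. -13.  98.  13.  42. 121.]
rest 0.36 [ 15.  28.  -5.  93.   3.  58. 129.]
```

```bash
cat >> h.py <<'E'
R0=ori(60)
def st(m):
    s=arm.observe();print(m,'t',round(s['time_s'],2),'p',s['position'].round(4) if hasattr(s['position'],'round') else s['position'],'w',round(s['width'],4),'F',np.round(s['wrist_force'],1))
def pick(name,tip,w,wopen,first=False,R=None):
    R=R0 if R is None else R
    x,y=O[name];arm.grip(wopen)
    zt=tcpz(tip,w)
    if first: arm.move_pose([x,y,zt+.10],R)
    else: arm.movel([x,y,zt+.10],R,max_speed=.25)
    b=arm.movel([x,y,zt],R,max_speed=.1,max_force=15);st('down %s'%b)
    if b: return
    arm.grip(w-.012,f_grip=35);st('grip')
    return zt
E
python3 - <<'E'
from h import *
zt=pick('loupe',.017,.026,.06,True)
for n,b in(('scene',(350,150,150,120)),('top',(200,160,150,120))):
    overlay(grab_frame(n),[],b,5,f'pics/p1{n}.png')
E
```

```text
down False t 3.96 p [0.6015 0.1486 0.1883] w 0.0599 F [0.1 0.2 0.1]
grip t 4.37 p [0.6014 0.1486 0.1883] w 0.0246 F [-0.1 -0.9  4.4]
```

View pics/p1scene.png

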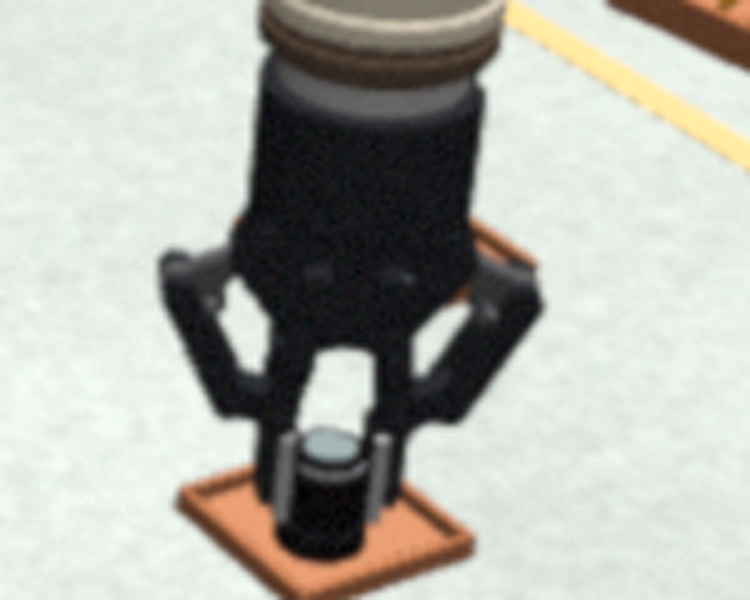

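The pads hold the loupe barrel just above the foot flange, with the lens at about (332,445) in the crop. Next, lift it and carry it to the rest.

```bash
cat >> h.py <<'E'
def carry(dest,zgrab,dz,lift=.10,R=None,dxy=(0,0)):
    # dz: rise of underside from pick to place
    s=arm.observe();p=np.array(s['position']);R=R0 if R is None else R
    arm.movel([p[0],p[1],zgrab+.02],max_speed=.08)
    zt=max(zgrab+lift,zgrab+dz+.05)
    arm.movel([p[0],p[1],zt],max_speed=.2);st('lifted')
    x,y=np.array(O[dest])+dxy
    arm.movel([x,y,zt],R,max_speed=.25);st('above')
    return zt
def lower(dest,zplace,dxy=(0,0),wrel=None,fz=5):
    x,y=np.array(O[dest])+dxy
    arm.movel([x,y,zplace+.012],max_speed=.15)
    b=arm.movel([x,y,zplace-.0005],max_speed=.03,max_force=fz);st('low %s'%b)
E
python3 - <<'E'
from h import *
zt=carry('rest',.1883,.001)
for n,b in(('scene',(190,190,150,120)),):
    overlay(grab_frame(n),[],b,5,f'pics/p2{n}.png')
lower('rest',.1893)
overlay(grab_frame('scene'),[],b,5,f'pics/p3scene.png')
E
```

```text
lifted t 5.42 p [0.601  0.1484 0.2877] w 0.025 F [-0.6 -0.5 -1.6]
above t 6.78 p [ 0.6211 -0.1488  0.288 ] w 0.025 F [ 0.2  0.6 -0.5]
low True t 8.0 p [ 0.6211 -0.1511  0.1893] w 0.0246 F [-0.8 -1.1  3.8]
```

View pics/p3scene.png

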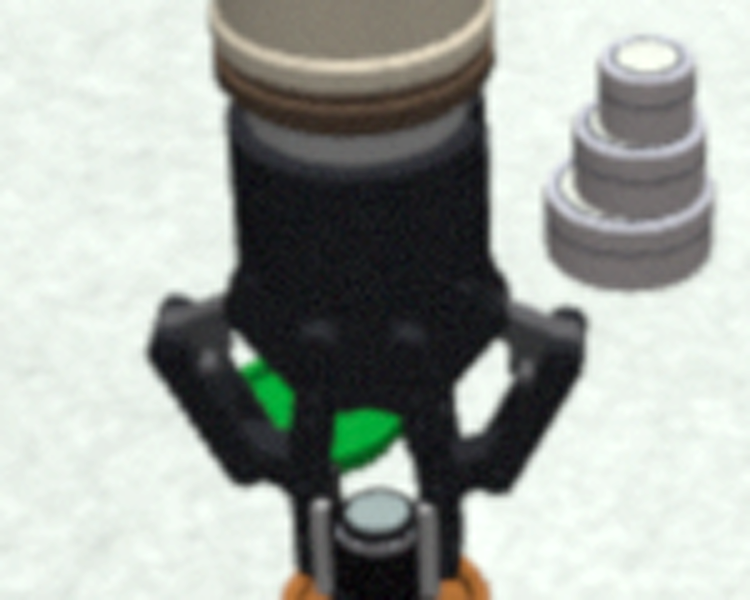

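```bash
cat >> h.py <<'E'
def release(w,up=.13):
    arm.grip(w);p=np.array(arm.observe()['position'])
    arm.movel([p[0],p[1],p[2]+.03],max_speed=.08);arm.movel([p[0],p[1],p[2]+up],max_speed=.25);st('released')
E
python3 - <<'E'
from h import *
release(.06)
x,y=O['small'];arm.movel([x,y,.33],R0,max_speed=.25)
zt=pick('small',.066,.036,.062)
overlay(grab_frame('scene'),[circ(.621,-.151,.01,.034),circ(.621,-.151,.004,.017)],(210,170,160,160),4,'pics/p4.png')
E
```

```text
released t 9.56 p [ 0.6202 -0.1509  0.3186] w 0.0599 F [-0.4  0.  -0.7]
down False t 12.26 p [0.4684 0.0251 0.2356] w 0.0618 F [-0.2  0.6 -0.4]
grip t 12.62 p [0.4683 0.025  0.2359] w 0.0348 F [-1.  -0.6  5.9]
```

View pics/p4.png

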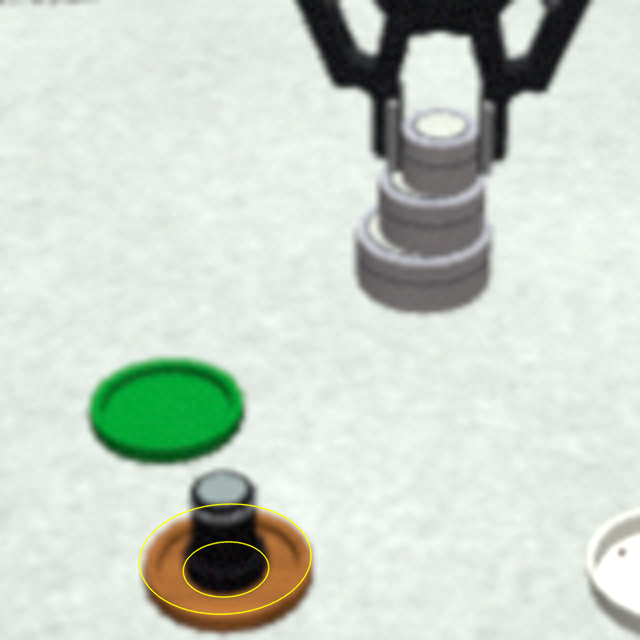

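The loupe stands upright in the rest, centred near (226,570) in the crop. The small tin is gripped, with its lid at (440,126). Next, carry it to the small tray.

Run:
```python
from h import *
carry('trayS',.2357,-.053,lift=.07)
f=grab_frame('scene')
lower('trayS',.1827)
overlay(grab_frame('scene'),[],(100,170,250,150),3,'pics/p5.png')
```

```text
lifted t 13.47 p [0.4684 0.0249 0.3059] w 0.0349 F [ 0.1 -0.5 -1.1]
above t 14.84 p [ 0.4507 -0.2779  0.3053] w 0.0346 F [-0.8 -0.5 -0.5]
low True t 16.22 p [ 0.4506 -0.2796  0.1829] w 0.0348 F [0.5 0.2 5.7]
```

View pics/p5.png

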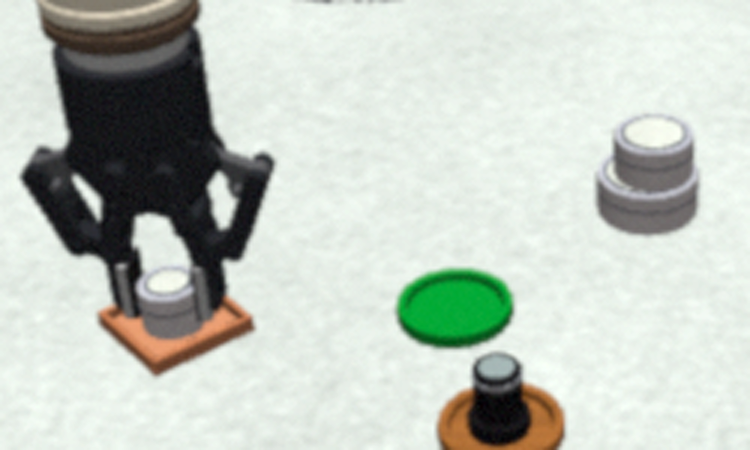

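The small tin is in the small tray, at about (168,305) in the crop, and made contact at the expected height. Next, release it, re-measure the two remaining tins and check the placement.

Run:
```python
from h import *
release(.06)
arm.movel([.45,-.2,.33],R0,max_speed=.25)
P=[circ(.463,.0225,.056,.025),circ(.4605,.019,.028,.032),circ(*O['trayS'],.031,.018),sq(*O['trayS'],.01,.032,15)]
T=grab_frame('top');S=grab_frame('scene')
overlay(T,P,(280,245,80,60),8,'pics/q1.png')
overlay(S,P,(120,180,230,130),3,'pics/q2.png')
overlay(S,P,(285,195,70,55),8,'pics/q3.png')
```

```text
released t 17.71 p [ 0.4499 -0.2792  0.3124] w 0.0601 F [-0.4  0.8 -0.3]
```

View pics/q1.png

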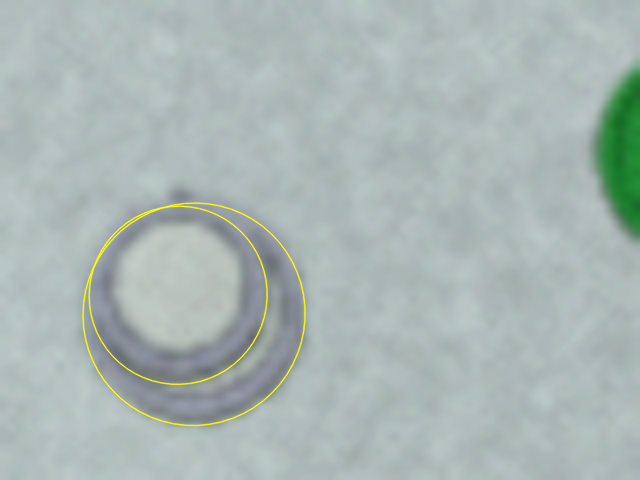

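View pics/q2.png

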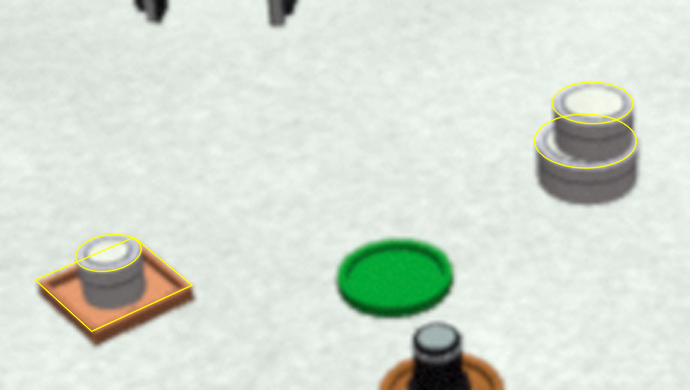

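View pics/q3.png

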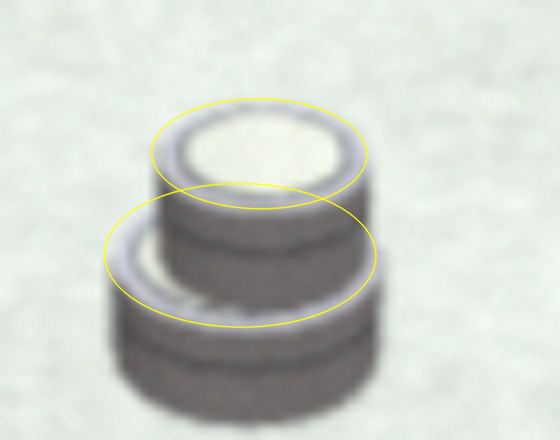

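Both tins overlay within about 2 mm, and the small tin stands centred in its tray. Next is the medium tin.

```bash
sed -i "s/'medium':(.463,.0225)/'medium':(.464,.0228)/" h.py
python3 - <<'E'
from h import *
x,y=O['medium'];arm.movel([x,y,.33],R0,max_speed=.25)
zt=pick('medium',.038,.050,.074)
S=grab_frame('scene')
overlay(S,[],(285,150,90,100),6,'pics/r1.png')
print(zt)
E
```

```text
down False t 21.02 p [0.4644 0.0229 0.2053] w 0.0737 F [ 0.7 -0.6 -0.2]
grip t 21.36 p [0.4643 0.0228 0.2056] w 0.049 F [-1.  -0.4  6. ]
0.20481535377107773
```

View pics/r1.png

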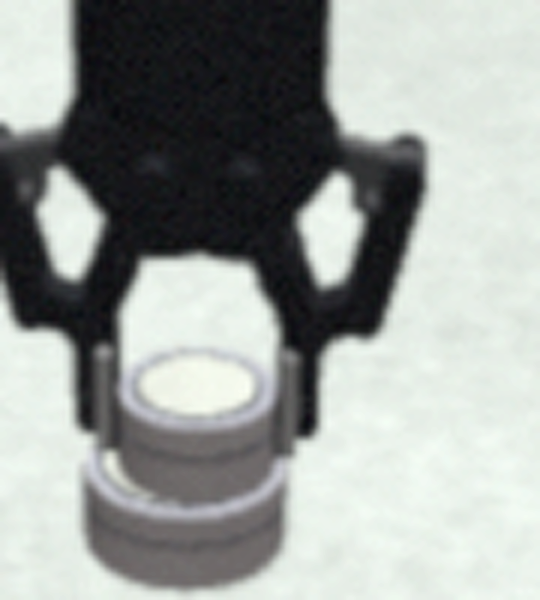

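The medium tin is gripped, with its lid at (197,385) in the crop and the finger tips clear of the large lid. Next, carry it to the medium tray.

Run:
```python
from h import *
carry('trayM',.2056,-.025,lift=.09)
lower('trayM',.1806)
S=grab_frame('scene')
overlay(S,[],(285,170,180,120),4,'pics/r2.png')
```

```text
lifted t 22.32 p [0.4641 0.0226 0.2951] w 0.0486 F [-0.6  0.1 -1.2]
above t 23.2 p [0.5928 0.152  0.294 ] w 0.0487 F [-0.8 -1.2 -1.3]
low True t 24.48 p [0.5939 0.153  0.1807] w 0.0488 F [-1.1 -0.2  5.8]
```

View pics/r2.png

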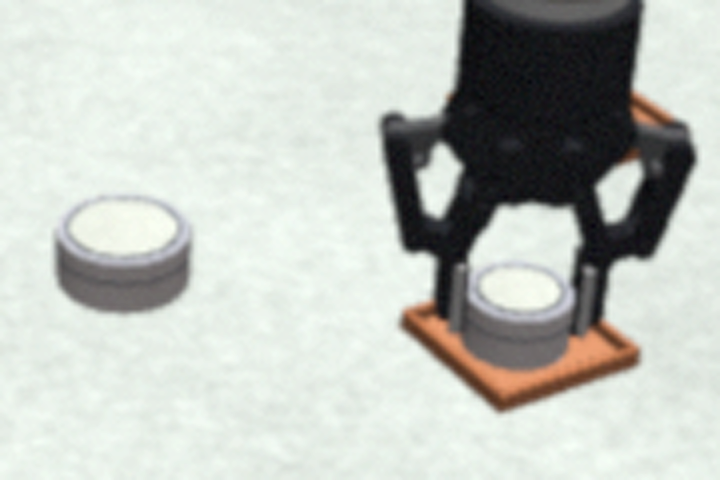

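The medium tin rests in the medium tray at about (518,320) in the crop. Next, release it and measure the large tin alone.

Run:
```python
from h import *
release(.07)
x,y=O['large'];arm.movel([.5,.18,.33],R0,max_speed=.25)
P=[circ(*O['large'],.028,.032),circ(*O['large'],0,.032),circ(*O['trayM'],.031,.025)]
T=grab_frame('top');S=grab_frame('scene')
overlay(T,P,(270,250,75,60),8,'pics/s1.png')
overlay(S,P,(285,190,180,110),4,'pics/s2.png')
```

```text
released t 25.94 p [0.5931 0.1526 0.31  ] w 0.0701 F [ 0.2  0.8 -0.8]
```

View pics/s1.png

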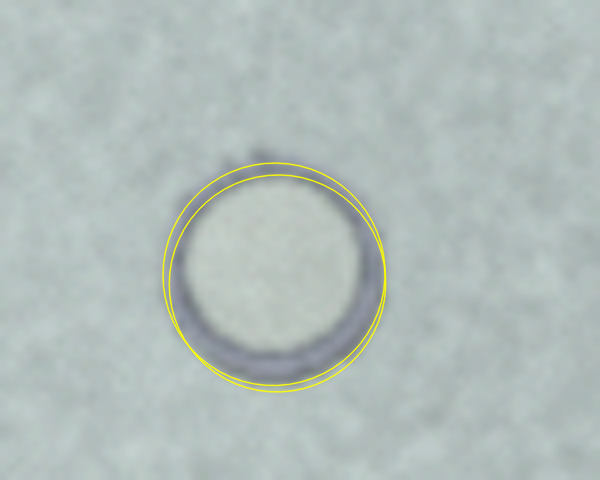

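View pics/s2.png

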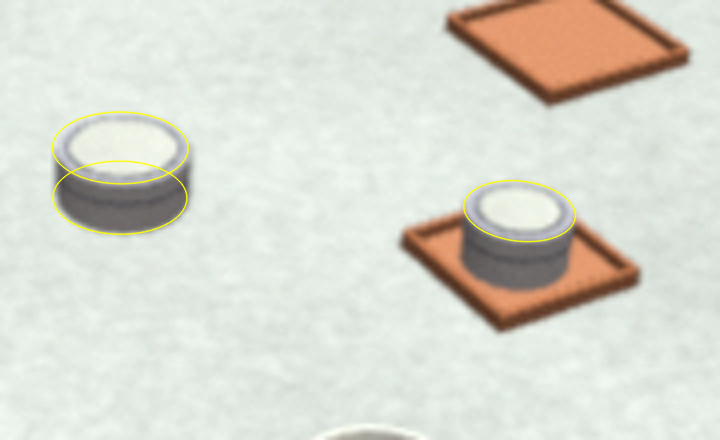

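```bash
sed -i "s/'large':(.4605,.019)/'large':(.462,.0195)/" h.py
python3 - <<'E'
from h import *
x,y=O['large'];arm.grip(.085);arm.movel([x,y,.32],R0,max_speed=.25)
zt=pick('large',.0105,.064,.085)
S=grab_frame('scene')
overlay(S,[],(275,160,100,100),6,'pics/u1.png');print(zt)
E
```

```text
down False t 29.4 p [0.4624 0.0195 0.1753] w 0.0849 F [ 0.4 -0.2 -0.2]
grip t 29.73 p [0.4624 0.0195 0.1756] w 0.0627 F [-2.   0.1  6.1]
0.17476206479596718
```

View pics/u1.png

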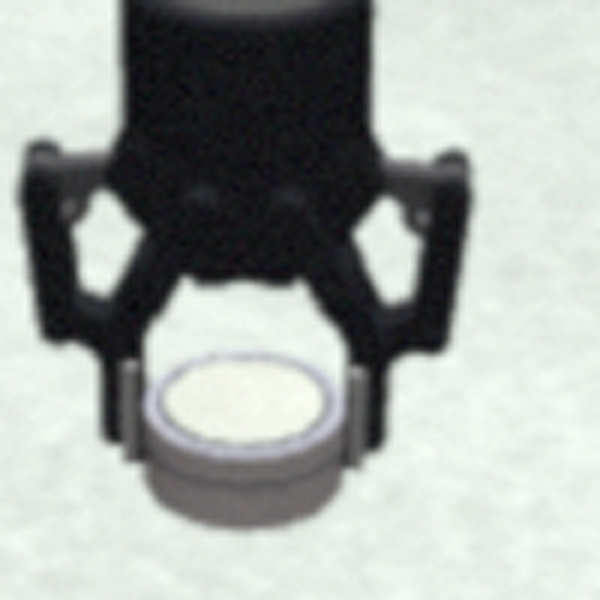

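The large tin is gripped, with its lid at (245,400) in the crop. Next, carry it to the large tray.

Run:
```python
from h import *
carry('trayL',.1756,.003,lift=.09)
lower('trayL',.1786)
S=grab_frame('scene')
overlay(S,[],(365,110,130,110),5,'pics/v1.png')
```

```text
lifted t 30.69 p [0.4621 0.0193 0.2652] w 0.0629 F [-0.5  0.4 -1.8]
above t 31.94 p [0.4385 0.2923 0.2649] w 0.0629 F [-0.1 -0.8 -2. ]
low True t 33.03 p [0.4385 0.2941 0.1787] w 0.0627 F [-0.7  0.2  5.3]
```

View pics/v1.png

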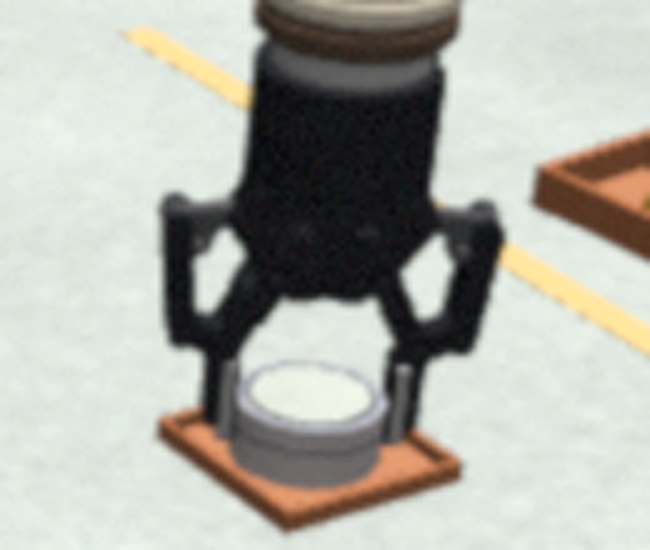

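Run:
```python
from h import *
release(.085,.2)
arm.move_pose([.35,.45,.42],R0)
P=[circ(*O['trayL'],.031,.032),circ(*O['trayM'],.031,.025),circ(*O['trayS'],.031,.018),circ(*O['rest'],.044,.013),sq(*O['trayL'],.01,.046,2),sq(*O['trayM'],.01,.039,1),sq(*O['trayS'],.01,.032,15),circ(*O['rest'],.01,.034)]
T=grab_frame('top');S=grab_frame('scene');st('end')
overlay(T,P,(155,170,330,150),2,'pics/w1.png')
a=[]
overlay(T,P,(160,200,120,120),3,'pics/a.png');overlay(T,P,(345,190,120,120),3,'pics/b.png')
cv2.imwrite('pics/w1.png',np.hstack([cv2.imread('pics/a.png'),cv2.imread('pics/b.png')]))
overlay(S,[],(110,140,390,270),2,'pics/w2.png')
```

```text
released t 34.8 p [0.4374 0.2929 0.3763] w 0.0853 F [-1.2  0.6  0.4]
end t 35.67 p [0.3513 0.4484 0.4186] w 0.0847 F [ 0.6 -0.7 -1. ]
```

View pics/w1.png

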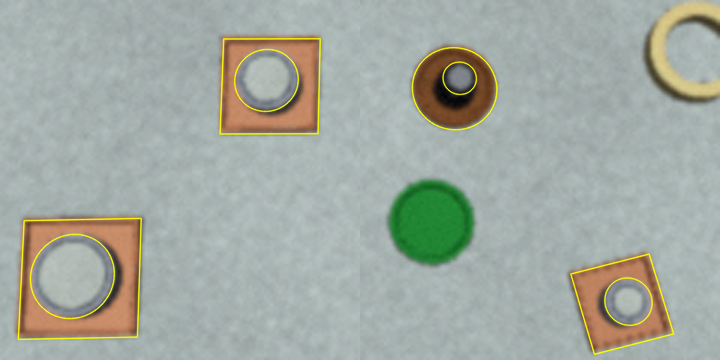

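View pics/w2.png

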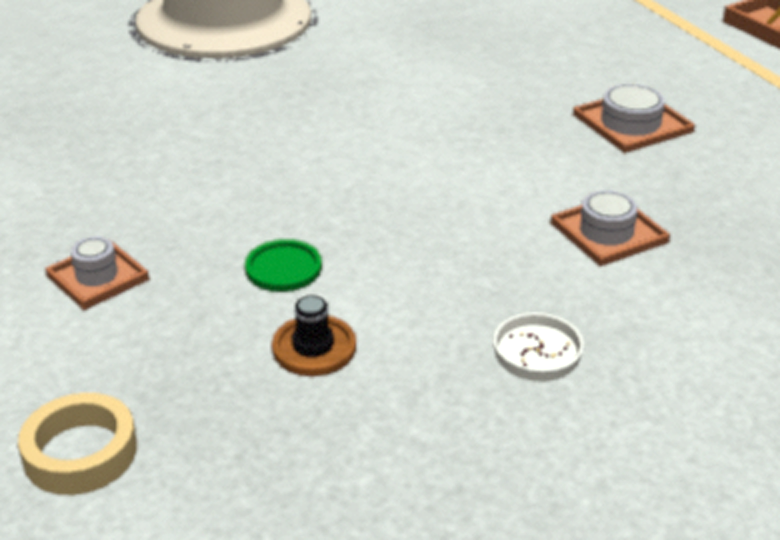

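All three tins sit flat and centred in their own trays, and the loupe stands in the wooden rest, within about 2 mm of the overlays. The dish and tape look unmoved. Handing in.

```bash
python3 -c "
from workcell import workorder
print(workorder.sign_off())"
```

```text
the job is handed in; nothing more can be done
None
```

The job is handed in, after about 36 s of the 102 s allowed. I moved the loupe from the medium tray to the wooden rest, then the small, medium and large tins into the trays of their own size. Each one touched down at the expected height under a force limit and was then released.

**Final check:** both cameras show the tins and the loupe upright, about 2 mm from where I aimed them at the tray and rest centres, with the gripper clear. The dish and the tape look unmoved by eye; I did not measure their positions again.

**Disagreements:** the two cameras differed by 1–2 mm, which matches their stated calibration. I corrected the medium and large tin positions by 1–2 mm before grasping them. No check failed, and the sign-off reports no verdict.

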